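Lock the stop collar of the bench collimator

ROBOT

A 6-joint arm with a two-finger parallel gripper is mounted at the origin on the work surface. World frame = base frame: x ahead of the robot, y to its left, z up, the work surface at z = 0. Lengths are in m, angles in degrees, forces in N, time in s.
With the tool pointing down it reaches from about 0.25 to 0.725 m from the base axis. Payload 9.7 kg.
Tool frame: the origin (TCP) lies midway between the tips of the shut fingers; the grasp point (between the pads) lies bot.hold_point_z behind it (bot.hold_point_z is the distance from the TCP to the grasp point, in m); z points along the fingers, y is the line along which they close (so a half turn about z gives the same grasp; the last joint's range is limited). The gripper opens to 85 mm and grips with 20 to 120 N. Pads are 22 mm wide; open, the fingers measure 114 mm over their backs; the gripper's body (76 mm by 85 mm) begins 54 mm behind the grasp point. The pads swing forward as they close: fully open they stand 13 mm farther back than shut.
Start: joints at [-72.938, 4.979, 10.078, 95.1, 0, 90], TCP at [0.161, -0.526, 0.2] pointing down, gripper open.
Joint ranges: [-179.16, 179.16], [-48.56, 103.87], [-65.8, 70.77], [-126.05, 130.52], [-82.76, 87.17], [-180, 180]. Speed limits (degrees/s): [127.2, 127.2, 147.25, 180, 180, 180].

INTERFACE

Orientations are given as [roll, pitch, yaw] about the fixed x, y, z axes, in that order (R = Rz(yaw) Ry(pitch) Rx(roll)).
In Python, from workcell import bot, camera, camera_model, ticket gives the robot as it stands.
- The arm moves only by the tool send_rows, never from a script. Its argument "targets" is text: rows parted by semicolons, each of 5 numbers parted by spaces: the shift along the tool's x, y, z in mm, then the turn about the tool's z in degrees, then the closure in counts, from 0 (fully open) to 255 (shut). A call has 1 to 20 rows; each row is the pose to reach, as a shift and turn from the pose commanded when the call began, along the tool's axes at that moment; what a row does not reach only later rows make up. A row lasts 1/8 s, in which the tool goes at most 62.5 mm and 10.7 degrees, less where a joint would pass 70% of its speed; a pose out of reach is approached as far as the arm can. A call with a gripper value outside its range is refused whole. The fingers move at their own pace and stop on an object; "newtons" is the grip in N (left out, the last holds). Time passes only in rows, so rows that repeat a pose let the fingers close. It gives the time, the measured TCP pose, the force, the opening and the grip force at its end, in the units of the state.
- bot.get_obs(): the state, without advancing time (a new reading comes with each control period).
- camera(name): name is "scene" or "top" or "wrist"; returns the picture (400x640x3 uint8, blue, green, red); there is no depth.
- camera_model(name): a dict with "K" (3x3 intrinsics, pixels), "dist_coeffs" ([k1, k2, p1, p2, k3] as OpenCV has them; the pictures are not rectified), "pose" (4x4, takes a point from camera to world coordinates); the wrist camera has in their place "T_tool_cam" (4x4, takes a point from camera to tool coordinates, whose origin is the TCP and whose axes are the flange's). Camera axes: x right, y down, z forward; pixel columns grow to the right and rows downward; lengths in m; the calibration is good to about 2 mm. A picture is of the moment at which its call begins: read the wrist's pose just before it. camera_model takes no time and is no camera call.
- ticket.job_done(): hands the job in; it is judged then, once.
The state is a dict: "time": time; "q": joint angles; "qd": joint speeds; "joint_efforts": joint torques, N m; "ee_pos": TCP position; "tcp_rot": TCP orientation; "wrist_force": force on the tool from outside, world axes, zero at the start; "torque": the same for the moment, N m; "opening": finger opening in m; "grasp_force": force on a finger pad.
Only numpy, scipy, OpenCV 4.12 (cv2) and the standard library are available. Lean on these libraries where they do the work, as an engineer would, in place of code of your own. Each camera call takes 0.05 s, during which the arm holds its last target. There are 200 camera calls.

TASK

The stop collar on the collimator's trunnion shaft has come loose. Slide it gently along the shaft until it sits flush against the brass bush of the yoke, turn it so that its clamping screw squarely faces the flat milled on the shaft, and only then swing the screw's red-balled lever clockwise until the screw is firmly tight, about 0.5 N m (10 N at the ball), without forcing it. Let go, and leave the telescope's tilt and everything else on the bench as they were.

Things in the scene. Friction and masses are not known exactly. Their poses are not given: they have to be found in the camera images.
- stand: green cast yoke of the bench collimator, bolted down: base plate 170 x 190 x 16 mm, two round-topped uprights (26 mm top radius, 16 mm thick) carrying a level trunnion shaft 115 mm above the bench. Origin on the bench under the shaft, near the plate's middle; y: along the shaft, out of the yoke towards the end with the loose collar (the robot's left at yaw 0); z up
- axle: the shaft, with the white telescope (60 mm across, 160 mm long) crossing it between the uprights; held fast by its tilt drive, at another tilt each time. The end sticking 101 mm out of the brass bush is steel, 28 mm diameter, with one bright flat, 14 mm wide, along its upper side, 12 mm from the axis. Origin on the axis above the stand's; y along the shaft, z the flat's outward normal
- bush: brass bush in the upright that the collar must meet: 42 mm diameter, sticking out 3 mm, fixed. Origin on the shaft's axis, 3 mm inside its outer face
- flat (a point): on the flat, midway across it, where the screw's brass shoe must bear when the collar is home (12 mm out from the bush's face). z: outward normal of the flat, upward but tilted 0.08 to 0.3 rad away from the robot's side; y: along the shaft, out of the yoke
- yoke_face (a point): on the shaft's axis, at the outer face of the brass bush. Axes of the stand: y along the shaft, out of the yoke
- collar: the loose steel stop collar on the shaft: 52 mm diameter, 24 mm wide, its screw boss 22 mm across reaching 32 mm from the axis. A snug fit: slides along the shaft at 7 N, turns on it at 0.35 N m (7 N at the screw's head), stays where left. At first 18 to 42 mm out from the bush, leaning 0.3 to 0.5 rad from upright towards the robot
- collar_face (a point): on the shaft's axis, at the collar's inner face, the one that must meet the bush; the screw's line is 12 mm further out. z: along the screw, from the shaft outwards to its head; y: along the shaft, out of the yoke. The collar is home when this point meets yoke_face, and rightly turned when its z agrees with the flat's z
- screw: the collar's clamping screw, with head and lever: brass shoe 12 x 22 mm inside, steep quick thread (14 mm a turn), tightens clockwise seen from outside. Turns freely at 0.25 N m for a while, then the shoe meets the flat (sooner on the round) and the torque climbs 0.7 N m per rad; 0.5 to 0.6 N m is tight, over 0.7 too much (at rest 0.1 to 0.2 less is felt). Within 0.1 rad it draws the collar square
- screw_grip (a point): centre of the screw's black knurled head, a cylinder 24 mm across and 24 mm long, 51 to 53 mm from the shaft's axis at first, sinking as it tightens. But for its lever, nothing within 40 mm along the shaft stands more than 32 mm from the axis. z: outward along the screw; x and y turn with the lever
- lever_ball (a point): centre of the red ball, 20 mm across, at the end of the head's 9 mm steel lever: 52 mm from the screw's line, 18 mm further out than screw_grip along it. At first it points to the robot's side, at right angles to the shaft within 0.6 rad; tightening carries it clockwise over the free end of the shaft, clear of the stand, to the far side
- objective (a point): centre of the telescope's front rim, 82 mm from the shaft's axis; it shows the tilt that must not change
- screwdriver: yellow screwdriver, 190 mm, lying beyond the stand; bystander
- spare_collar: a spare plain steel collar without screw, 52 mm across and 24 mm high, lying flat on the bench near the stand; bystander
- tribrach: green tribrach with three black foot screws, 124 mm across, 64 mm high; bystander
- prism: round black reflector prism with orange rim, 75 mm across, 40 mm high; bystander
- battery: grey battery pack, 72 x 40 x 22 mm; bystander
- eyepiece: black eyepiece, 32 mm across, 42 mm high; bystander
- lens_cleaner: clear bottle with white cap, 44 mm across, 110 mm high; bystander
- parts_tray: white divided tray with small screws, 110 x 160 x 25 mm; bystander

How it is judged:
By the outcome, as a careful person would: the job done as asked, in the order asked, and still so for the second after the job is handed in, with the robot touching nothing.
It also fails if it takes over 58 s, if anything falls off the work surface, if the arm or the gripper's body presses on something with over 40 N, if the wrist force passes 120 N, or if a joint passes its speed limit or range.

## Working session

There is one attempt and no reset: what is moved stays moved. The work goes in short steps, Python scripts to look and compute and a tool call to move; the robot and the scene stay as the last step left them, time stands still between calls to the robot, and variables do not carry over. Pictures are saved under pics/ and viewed, at most 10 in all, crops included, and the job is handed in when it is done.

Besides the shell and the picture viewer there is one more tool, called after "Emit:" as a command line: name --argument value ..., lists and objects as JSON in quotes. send_rows: Moves the arm, as the interface text tells. Its arguments: {"type":"object","properties":{"targets":{"type":"string"},"newtons":{"type":"number"}},"required":["targets"]}

```bash
ls; mkdir -p pics; python3 - <<'E'
from workcell import bot,camera,camera_model
import cv2,numpy as np
np.set_printoptions(suppress=True,precision=4)
o=bot.get_obs();print(o, bot.hold_point_z)
for n in("scene","top"):
    cv2.imwrite(f"pics/{n}0.png",camera(n)); m=camera_model(n); print(n,m)
print(camera_model("wrist"))
E
```

```text
pics
{'time': 0.0, 'q': array([-72.938 ,   5.0112,  10.0347,  95.0984,   0.0003,  89.9987]), 'qd': array([-0.0452, -0.0477, -0.0577,  0.0783, -0.0097,  0.0328]), 'joint_efforts': array([ -0.0014, -52.0386,  46.4808,   0.0162,  -0.0001,   0.    ]), 'ee_pos': array([ 0.1613, -0.5255,  0.1989]), 'tcp_rot': array([-179.925 ,   -0.0003,   17.0633]), 'wrist_force': array([-0.9667,  0.3184, -0.48  ]), 'torque': array([ 0.0156, -0.0016, -0.0253]), 'grasp_force': 0.0, 'opening': 0.0852632533168433} 0.0187
scene {'K': array([[468.7103,   0.    , 315.2429],
       [  0.    , 468.7103, 200.5214],
       [  0.    ,   0.    ,   1.    ]]), 'dist_coeffs': array([-0.1223,  0.    ,  0.    ,  0.    ,  0.    ]), 'pose': array([[ 0.4052,  0.6239, -0.6683,  1.303 ],
       [ 0.914 , -0.2587,  0.3126, -0.3673],
       [ 0.0221, -0.7375, -0.675 ,  0.8727],
       [ 0.    ,  0.    ,  0.    ,  1.    ]])}
top {'K': array([[385.5208,   0.    , 324.9063],
       [  0.    , 385.5208, 202.4417],
       [  0.    ,   0.    ,   1.    ]]), 'dist_coeffs': array([-0.0603,  0.    ,  0.    ,  0.    ,  0.    ]), 'pose': array([[ 0.1565, -0.9636,  0.2169,  0.3593],
       [-0.9877, -0.1517,  0.0386, -0.0334],
       [-0.0043, -0.2203, -0.9754,  1.0196],
       [ 0.    ,  0.    ,  0.    ,  1.    ]])}
{'K': array([[303.7135,   0.    , 319.0941],
       [  0.    , 303.7135, 199.5567],
       [  0.    ,   0.    ,   1.    ]]), 'dist_coeffs': array([-0.0218,  0.    ,  0.    ,  0.    ,  0.    ]), 'T_tool_cam': array([[ 0.0001, -0.9501, -0.3121,  0.0782],
       [ 1.    ,  0.0002, -0.0003,  0.0001],
       [ 0.0003, -0.3121,  0.9501, -0.174 ],
       [ 0.    ,  0.    ,  0.    ,  1.    ]])}
```

View pics/scene0.png

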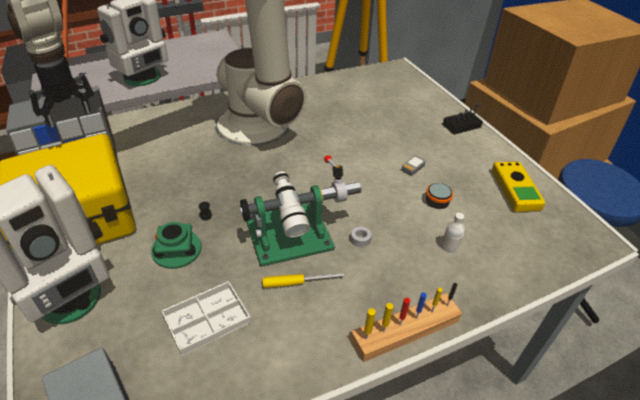

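View pics/top0.png

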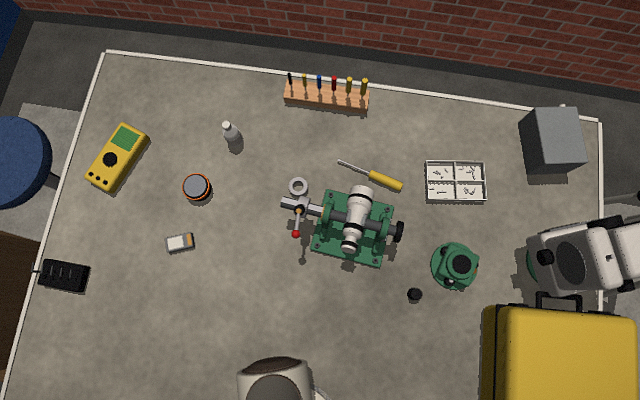

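```bash
python3 - <<'E'
import cv2,numpy as np
a=cv2.imread("pics/scene0.png")[148:228,296:376];b=cv2.imread("pics/top0.png")[180:260,270:350]
cv2.imwrite("pics/c1.png",np.hstack([cv2.resize(i,(400,400),interpolation=cv2.INTER_CUBIC) for i in(a,b)]))
E
```

```text
(no output)
```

View pics/c1.png

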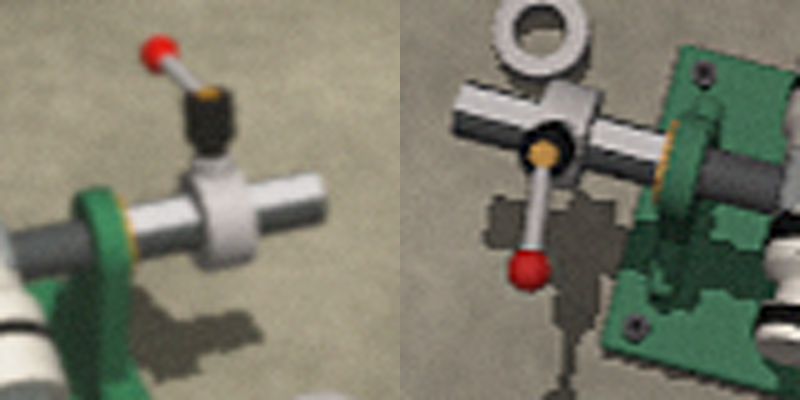

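```bash
cat > h.py <<'E'
from workcell import bot,camera,camera_model,ticket
import cv2,numpy as np
from scipy.spatial.transform import Rotation as R
np.set_printoptions(suppress=True,precision=4)
def tool(o=None):
    o=o or bot.get_obs();T=np.eye(4);T[:3,:3]=R.from_euler('xyz',o['tcp_rot'],degrees=True).as_matrix();T[:3,3]=o['ee_pos'];return T
def wpose(T=None):
    T=tool() if T is None else T
    return T@camera_model('wrist')['T_tool_cam']
def ray(n,uv,P=None):
    m=camera_model(n);P=m['pose'] if P is None else P
    p=cv2.undistortPoints(np.array([[uv]],float),m['K'],m['dist_coeffs'])[0,0]
    d=P[:3,:3]@[*p,1];return P[:3,3],d/np.linalg.norm(d)
def tri(*rs):
    A=sum(np.eye(3)-np.outer(d,d) for c,d in rs);b=sum((np.eye(3)-np.outer(d,d))@c for c,d in rs)
    x=np.linalg.solve(A,b);return x,[np.linalg.norm(np.cross(x-c,d)) for c,d in rs]
def proj(n,X,P=None):
    m=camera_model(n);P=m['pose'] if P is None else P
    W=np.linalg.inv(P);return cv2.projectPoints(np.atleast_2d(X).astype(float),cv2.Rodrigues(W[:3,:3])[0],W[:3,3],m['K'],m['dist_coeffs'])[0][:,0]
E
python3 - <<'E'
from h import *
for k,s,t in [("ball",(328,158.6),(295.8,233.8)),("end",(359.6,188),(282.4,202)),("bush",(321.6,193.6),(322.6,213)),("headtop",(337.6,166.4),(298.6,210.4))]:
    print(k,*tri(ray("scene",s),ray("top",t)))
E
```

```text
ball [0.4689 0.0541 0.1612] [np.float64(0.00031538437197296967), np.float64(0.00031538437197297834)]
end [0.5472 0.1058 0.1095] [np.float64(0.0012937012304745877), np.float64(0.0012937012304745244)]
bush [0.5349 0.0059 0.1146] [np.float64(0.0022500458866004168), np.float64(0.002250045886600463)]
headtop [0.5202 0.0555 0.1736] [np.float64(1.634661956916449e-05), np.float64(1.6346619569229057e-05)]
```

Emit:
send_rows --targets "0 0 -60 0 0;255 -220 -60 8 0;511 -441 -60 16 0;511 -441 -60 24 0;511 -441 -60 24 0;511 -441 -60 24 0;511 -441 -60 24 0;511 -441 -60 24 0;511 -441 -60 24 0;511 -441 -60 24 0;511 -441 -60 24 0;511 -441 -60 24 0;511 -441 -60 24 0;511 -441 -60 24 0;511 -441 -60 24 0;511 -441 -60 24 0"

```text
time: 2.1
ee_pos: [0.5177, -0.0087, 0.2601]
tcp_rot: [-177.6, 0.1, -2.4]
wrist_force: [-1.0, 0.4, -0.3]
opening: 0.0854
grasp_force: 0.0
```

```bash
python3 - <<'E'
from h import *
o=bot.get_obs();print(o);np.save("w1.npy",tool(o))
i=camera("wrist");cv2.imwrite("pics/w1.png",i)
E
```

```text
{'time': 2.1, 'q': array([ -2.4186,   2.3967,  14.1543, 101.8171,   2.3743, 179.9443]), 'qd': array([ 0.1923,  0.0999,  0.0501, -0.0276,  0.0543, -0.0444]), 'joint_efforts': array([  0.1244, -47.6797,  45.22  ,   0.0074,   0.1352,   0.    ]), 'ee_pos': array([ 0.5177, -0.0087,  0.2601]), 'tcp_rot': array([-177.6256,    0.0572,   -2.3629]), 'wrist_force': array([-1.0008,  0.4093, -0.2523]), 'torque': array([-0.099 ,  0.0357,  0.0448]), 'grasp_force': 0.0, 'opening': 0.08535661987758156}
```

View pics/w1.png

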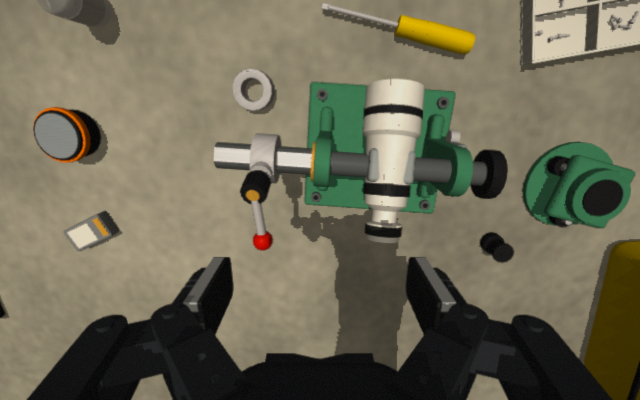

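```bash
python3 - <<'E'
import cv2
i=cv2.imread("pics/w1.png")[125:255,205:335]
cv2.imwrite("pics/c2.png",cv2.resize(i,None,fx=4.6,fy=4.6,interpolation=cv2.INTER_CUBIC))
E
```

```text
(no output)
```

View pics/c2.png

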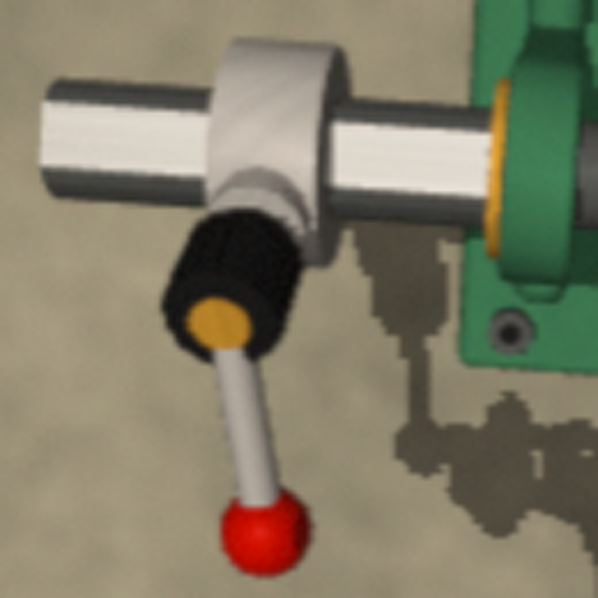

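```bash
python3 - <<'E'
from h import *
from scipy.optimize import least_squares
P=wpose(np.load("w1.npy"))
px=lambda u,v:(205+u/4.6,125+v/4.6)
obs=[]
for u,vs in((60,(80,101,167,197)),(150,(86,107,174,203)),(460,(107,128,199,224)),(400,(103,124,193,220))):
    for k,v in enumerate(vs):obs.append((k,)+tuple(ray("wrist",px(u,v),P)))
def res(p):
    x0,z0,yaw,phi=p;a=np.array([-np.sin(yaw),np.cos(yaw),0]);e=np.array([np.cos(yaw),np.sin(yaw),0]);c0=np.array([x0,.0,z0]);r=[]
    for k,c,d in obs:
        n=np.cross(a,d);n/=np.linalg.norm(n)
        if n@e<0:n=-n    # n points to +x side
        if k in(0,3):q=c0+(14e-3 if k==0 else -14e-3)*n
        else:
            t=phi+(.528 if k==1 else -.528);q=c0+13.89e-3*(np.sin(t)*e+np.array([0,0,np.cos(t)]))
        r.append((q-c)@n*1000)
    return r+[(z0-.115)*1000/1.0]
f=least_squares(res,[.535,.115,-.12,.2]);print(f.x,np.degrees(f.x[2]),np.round(f.fun,2))
b=tri(ray("scene",(328,158.6)),ray("top",(295.8,233.8)),ray("wrist",px(264,532),P));print("ball",b)
h=tri(ray("scene",(337.6,166.4)),ray("top",(298.6,210.4)),ray("wrist",px(220,323),P));print("cap",h)
x0,z0,yaw,phi=f.x;a=np.array([-np.sin(yaw),np.cos(yaw),0]);e=np.array([np.cos(yaw),np.sin(yaw),0]);c0=np.array([x0,0,z0])
def onaxis(uv):
    c,d=ray("wrist",uv,P);n=np.cross(d,np.cross(d,a));return (c-c0)@n/(a@n)
print("bush y",onaxis(px(491,166)),"end",onaxis(px(41,138)))
for q in(b[0],h[0]):
    w=q-c0;print("s,e,z",w@a,w@e,w[2],"lean",np.arctan2(w@e,w[2]),np.hypot(w@e,w[2]))
from itertools import product
bs=onaxis(px(491,166))
w=b[0]-c0
# ball: radius decomposition: ball = s*a + 70*n + 52*(cos l * -t + sin l * a)
for th in(-.3,-.35,-.4,-.45):
    n=np.sin(th)*e+np.array([0,0,np.cos(th)]);t=np.cos(th)*e-np.array([0,0,np.sin(th)]);print(th,"n",w@n,"t",w@t)
E
```

```text
[ 0.5336  0.1149 -0.105   0.2612] -6.015794303745148 [ 0.64 -0.51  0.21 -0.33  0.6  -0.56  0.36 -0.43  0.49 -0.69  1.02 -0.7
  0.54 -0.64  0.64 -0.63 -0.07]
ball (array([0.4677, 0.0538, 0.1621]), [np.float64(0.001630763943201231), np.float64(0.0009396078202974296), np.float64(0.0023085568567569143)])
cap (array([0.5188, 0.0552, 0.1739]), [np.float64(0.0012953016953138156), np.float64(0.001337734418800071), np.float64(0.0023957585771499897)])
bush y 0.003920377360470946 end 0.10931077472959476
s,e,z 0.04661928356617859 -0.07115768782953598 0.04713590064382131 lean -0.9857431505148758 0.08535343968903589
s,e,z 0.05329836899036462 -0.02049158940298524 0.05895528953219631 lean -0.334515928693161 0.06241499339169742
-0.3 n 0.0660591804457692 t -0.054049924565934326
-0.35 n 0.06867799400063829 t -0.05068079327317381
-0.4 n 0.07112514833731362 t -0.04718498639127727
-0.45 n 0.07339452684440688 t -0.0435712416168684
```

Emit:
send_rows --targets "0 0 0 -10 0;0 0 0 -20 0;0 0 0 -30 0;0 0 0 -40 0;0 0 0 -50 0;0 0 0 -60 0;0 0 0 -70 0;0 0 0 -80 0;0 0 0 -90 0;0 0 0 -100 0;0 0 0 -110 0;0 0 0 -120 0;0 0 0 -130 0;0 0 0 -140 0;0 0 0 -150 0;0 0 0 -160 0;0 0 0 -170 0;0 0 0 -176 0;0 0 0 -176 0"

```text
time: 4.53
ee_pos: [0.518, -0.0085, 0.2599]
tcp_rot: [177.6, -0.2, 173.6]
wrist_force: [-1.0, 0.2, 0.7]
opening: 0.0855
grasp_force: 0.0
```

```bash
python3 - <<'E'
from h import *
o=bot.get_obs();print(o['time'],o['q'],o['ee_pos'],o['tcp_rot'],o['wrist_force'])
T=tool(o);print((T[:3,:3].T@(np.array([.5215,.0546,.25])-T[:3,3]))*1000)
E
```

```text
4.525 [ -2.3935   2.4371  14.1741 101.8102   2.3766   3.9883] [ 0.518  -0.0085  0.2599] [177.6343  -0.2383 173.6216] [-0.9825  0.1923  0.721 ]
[ 3.4726 62.6453 12.4829]
```

```bash
python3 - <<'E'
from h import *
T=tool();z=T[:3,2];print(z,T[:3,1])
h=np.array([.5215,.0546,.1645])
print((T[:3,:3].T@(h-.0187*z-T[:3,3]))*1000)
E
```

```text
[ 0.0005  0.0415 -0.9991] [0.1112 0.9929 0.0413]
[ 3.117  59.1161 79.2092]
```

Emit:
send_rows --targets "3 30 0 0 100;3 59 0 0 100;3 59 30 0 100;3 59 60 0 100;3 59 85 0 100;3 59 105 0 100;3 59 116 0 100;3 59 116 0 100;3 59 116 0 100" --newtons 20

```text
time: 5.65
ee_pos: [0.522, 0.0555, 0.1471]
tcp_rot: [177.6, -0.2, 173.7]
wrist_force: [-0.9, 0.0, 0.2]
opening: 0.0521
grasp_force: 0.0
```

```bash
python3 - <<'E'
from h import *
o=bot.get_obs();print(o['time'],o['q'],o['ee_pos'],o['tcp_rot'],o['wrist_force'],o['opening'])
np.save("w2.npy",tool(o))
i=camera("wrist");cv2.imwrite("pics/w2.png",i[:300,120:520]);cv2.imwrite("pics/w2f.png",i)
E
```

```text
5.65 [ 4.6337  0.4606 -0.4599 88.8141  2.3749 10.9835] [0.522  0.0555 0.1471] [177.6181  -0.1918 173.6597] [-0.887   0.038   0.2032] 0.05211133316287981
```

View pics/w2f.png

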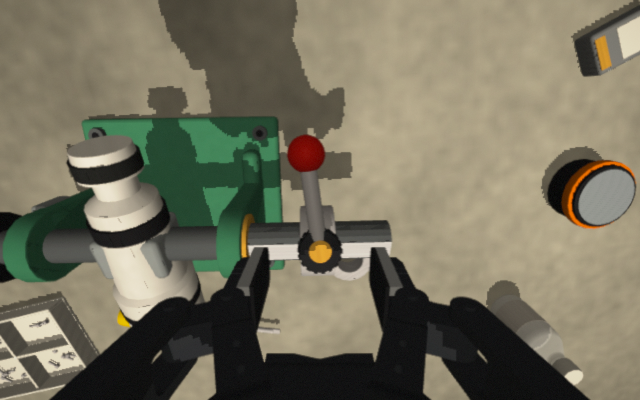

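```bash
python3 - <<'E'
from h import *
T=np.load("w2.npy");P=wpose(T)
print(proj("wrist",[[.5215,.0546,.1638],[.5188,.0552,.1739],T[:3,3],T[:3,3]-.0187*T[:3,2],T[:3,3]-.0187*T[:3,2]-.01*T[:3,0],[.4677,.0538,.1621]],P))
E
```

```text
[[320.0037 248.504 ]
 [321.3926 252.5262]
 [320.2996 236.8761]
 [320.4347 250.9299]
 [320.4092 266.3556]
 [307.1525 155.8032]]
```

Emit:
send_rows --targets "0 0 0 0 255;0 0 0 0 255;0 0 0 0 255;0 0 0 0 255;0 0 0 0 255;0 0 0 0 255" --newtons 35

```text
time: 6.45
ee_pos: [0.5222, 0.0554, 0.1472]
tcp_rot: [177.6, -0.2, 173.7]
wrist_force: [0.9, -0.6, 5.5]
opening: -0.0002
grasp_force: 2.7
```

```bash
python3 - <<'E'
from h import *
o=bot.get_obs();print(o)
np.save("w3.npy",tool(o))
a=camera("wrist")[100:400,120:520];b=camera("scene")[130:230,280:400]
cv2.imwrite("pics/w3.png",np.hstack([a,cv2.resize(b,(360,300),interpolation=cv2.INTER_CUBIC)]))
E
```

```text
{'time': 6.45, 'q': array([ 4.6346,  0.4417, -0.4741, 88.789 ,  2.3657, 10.9564]), 'qd': array([-0.0203,  0.0612, -0.051 ,  0.099 , -0.043 ,  0.1053]), 'joint_efforts': array([  0.386 , -44.7546,  44.3822,  -0.1168,   0.2905,  -0.0029]), 'ee_pos': array([0.5222, 0.0554, 0.1472]), 'tcp_rot': array([177.6213,  -0.1596, 173.6876]), 'wrist_force': array([ 0.9282, -0.642 ,  5.4753]), 'torque': array([-0.1956, -0.0068,  0.0139]), 'grasp_force': 2.6640117913484573, 'opening': -0.00020230582307721972}
```

View pics/w3.png

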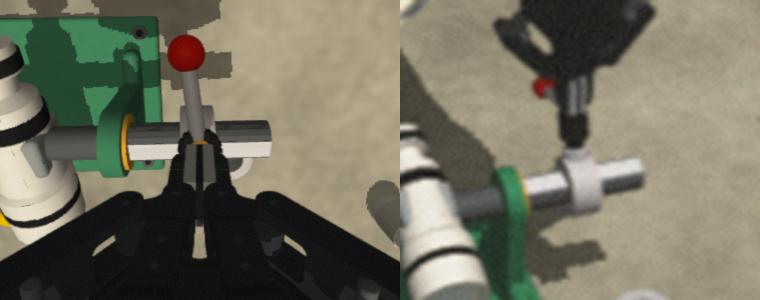

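```bash
python3 - <<'E'
from h import *
T=np.load("w3.npy");X=np.array([T[:3,3]-k*T[:3,2] for k in(0,.0187,.027,.04)]+[[.5188,.0552,.1739],[.4677,.0538,.1621]])
print((proj("scene",X)-[280,130])*3+[400,0]);print(proj("wrist",X,wpose(T))-[120,100])
E
```

```text
[[572.1256 136.0702]
 [572.4795 118.3335]
 [572.6383 110.335 ]
 [572.889   97.6481]
 [571.8055 107.9501]
 [542.7255  84.2574]]
[[200.2984 136.8763]
 [200.4335 150.93  ]
 [200.5026 158.1309]
 [200.6251 170.8916]
 [201.4296 152.3402]
 [187.2399  55.6089]]
```

```bash
python3 - <<'E'
from h import *
o=bot.get_obs();print(o['opening'],o['grasp_force'],o['wrist_force'])
a=cv2.imread("pics/w3.png")
w=a[100:200,140:260];s=a[60:160,520:640]
t=camera("top")[180:250,270:350]
cv2.imwrite("pics/c3.png",np.hstack([cv2.resize(w,(400,340),interpolation=cv2.INTER_CUBIC),cv2.resize(s,(400,340),interpolation=cv2.INTER_CUBIC)]))
E
```

```text
4.9843389153447345e-06 2.6638470590114594 [-0.8382 -0.801   4.8026]
```

View pics/c3.png

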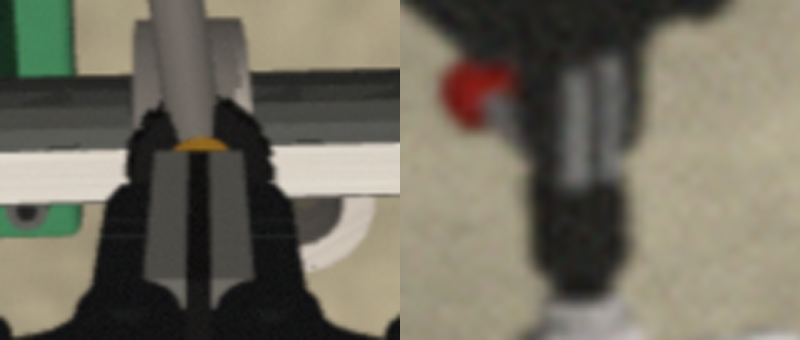

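Emit:
send_rows --targets "0 0 -6 0 100;0 0 -6 0 100;0 0 -6 0 100;0 0 0 0 100;0 0 8 0 100;0 0 14 0 100;0 0 14 0 255;0 0 14 0 255;0 0 14 0 255;0 0 14 0 255;0 0 14 0 255"

```text
time: 7.98
ee_pos: [0.5217, 0.0561, 0.1323]
tcp_rot: [177.6, -0.3, 173.7]
wrist_force: [-1.5, 0.6, -0.1]
opening: 0.0224
grasp_force: 34.4
```

Emit:
send_rows --targets "0 0 0 0 110;0 0 0 0 110;0 0 8 0 110;0 0 8 0 110;0 0 8 0 255;0 0 8 0 255;0 0 8 0 255;0 0 8 0 255"

```text
time: 8.98
ee_pos: [0.5217, 0.0563, 0.1244]
tcp_rot: [177.6, -0.2, 173.7]
wrist_force: [-1.2, -1.1, 2.5]
opening: 0.0229
grasp_force: 34.4
```

Emit:
send_rows --targets "0 -2 0 0 255;0 -5 0 0 255;0 -8 0 0 255;0 -11 -0.4 0 255;0 -14 -0.6 0 255;0 -17 -0.7 0 255;0 -20 -0.8 0 255;0 -23 -1 0 255;0 -26 -1.1 0 255;0 -28 -1.2 0 255;0 -30 -1.2 0 255;0 -30 -1.2 0 255"

```text
time: 10.48
ee_pos: [0.5187, 0.0277, 0.1244]
tcp_rot: [177.5, -0.2, 173.7]
wrist_force: [-0.0, 7.1, 1.6]
opening: 0.0226
grasp_force: 34.2
```

Emit:
send_rows --targets "0 -1 0 0 255;0 -2 0 0 255;0 -3 -0.1 0 255;0 -4 -0.2 0 255;0 -4 -0.2 0 255"

```text
time: 11.1
ee_pos: [0.5182, 0.0238, 0.1244]
tcp_rot: [177.5, -0.2, 173.8]
wrist_force: [-0.3, 6.5, 0.8]
opening: 0.0227
grasp_force: 34.2
```

Emit:
send_rows --targets "0 -0.7 0 0 255;0 -1.4 0 0 255;0 -2 0 0 255;0 -2 0 0 255"

```text
time: 11.6
ee_pos: [0.5181, 0.0219, 0.1244]
tcp_rot: [177.5, -0.2, 173.8]
wrist_force: [0.4, 7.0, 1.8]
opening: 0.0225
grasp_force: 34.2
```

Emit:
send_rows --targets "0 -0.5 0 0 255;0 -1 0 0 255;0 -1.5 0 0 255;0 -1.5 0 0 255"

```text
time: 12.1
ee_pos: [0.5179, 0.0204, 0.1244]
tcp_rot: [177.5, -0.2, 173.8]
wrist_force: [0.1, 6.2, 2.2]
opening: 0.0227
grasp_force: 34.2
```

Emit:
send_rows --targets "0 -0.5 0 0 255;0 -1 0 0 255;0 -1.5 0 0 255;0 -1.5 0 0 255"

```text
time: 12.6
ee_pos: [0.5178, 0.0192, 0.1244]
tcp_rot: [177.4, -0.2, 173.8]
wrist_force: [0.3, 8.9, 2.8]
opening: 0.0227
grasp_force: 34.2
```

Emit:
send_rows --targets "0 -0.5 0 0 255;0 -1 0 0 255;0 -1 0 0 255"

```text
time: 12.98
ee_pos: [0.5178, 0.019, 0.1244]
tcp_rot: [177.3, -0.2, 173.8]
wrist_force: [0.5, 12.7, 3.2]
opening: 0.0228
grasp_force: 34.1
```

Emit:
send_rows --targets "-2.5 -1 -0.8 0 255;-5 -1 -1.5 0 255;-7.5 -1 -2.1 0 255;-10 -1 -2.6 0 255;-12.6 -1 -2.9 0 255;-15.2 -1 -3.1 0 255;-17.8 -1 -3.1 0 255;-20.4 -1 -3.1 0 255"

```text
time: 13.98
ee_pos: [0.5351, 0.0162, 0.1266]
tcp_rot: [177.3, -0.6, 173.8]
wrist_force: [-12.5, 15.0, 3.1]
opening: 0.0225
grasp_force: 35.8
```

Emit:
send_rows --targets "-2.6 0.3 0.2 0 255;-5.2 0.5 0.5 0 255;-7.8 0.5 1 0 255;-10.8 0.5 1.7 0 255;-10.8 0.5 1.7 0 255"

```text
time: 14.6
ee_pos: [0.5467, 0.0152, 0.1255]
tcp_rot: [177.4, -0.4, 173.8]
wrist_force: [-9.6, 12.5, 6.1]
opening: 0.0227
grasp_force: 38.0
```

```bash
python3 - <<'E'
from h import *
o=bot.get_obs();print(o['tcp_rot'],o['ee_pos'],o['wrist_force'],o['torque'])
np.save("w4.npy",tool(o));i=camera("wrist");cv2.imwrite("pics/w4.png",i)
s=camera("scene");cv2.imwrite("pics/s4.png",s)
hsv=lambda m:cv2.cvtColor(m,cv2.COLOR_BGR2HSV)
for n,m in(("w",i),("s",s),("t",camera("top"))):
    h=hsv(m);k=((h[...,0]<6)|(h[...,0]>174))&(h[...,1]>170)&(h[...,2]>80)
    c,l,st,ce=cv2.connectedComponentsWithStats(k.astype(np.uint8));
    print(n,[(st[j,4],ce[j]) for j in range(1,c) if st[j,4]>12])
E
```

```text
[177.3671  -0.4495 173.8082] [0.5467 0.0152 0.1255] [-9.551  12.4574  6.1234] [2.5364 2.2238 0.0645]
w [(np.int32(2130), array([308.4991, 155.6315]))]
s [(np.int32(16), array([164.375,   1.75 ])), (np.int32(66), array([191.8788,  22.7121])), (np.int32(73), array([168.7808,  27.7123])), (np.int32(103), array([404.699 , 307.4757]))]
t [(np.int32(16), array([333.5,  77.5]))]
```

```bash
cat >> h.py <<'E'
def redball(m):
    h=cv2.cvtColor(m,cv2.COLOR_BGR2HSV);k=((h[...,0]<6)|(h[...,0]>174))&(h[...,1]>150)&(h[...,2]>60)
    c,l,st,ce=cv2.connectedComponentsWithStats(k.astype(np.uint8))
    j=1+np.argmax(st[1:,4]);return ce[j],st[j]
yaw=-.108;A=np.array([-np.sin(yaw),np.cos(yaw),0]);E_=np.array([np.cos(yaw),np.sin(yaw),0]);C0=np.array([.5340,0,.115])
def ball(th,s,lev,n=.070):  # lev: lever angle from robot side, + towards the free end (clockwise from above)
    N=np.sin(th)*E_+np.array([0,0,np.cos(th)]);t=np.cos(th)*E_-np.array([0,0,np.sin(th)])
    return C0+s*A+n*N+.052*(-np.cos(lev)*t+np.sin(lev)*A)
E
python3 - <<'E'
from h import *
from scipy.optimize import least_squares
for k,f in(("w1","w1"),("w2","w2f"),("w4","w4")):
    P=wpose(np.load(k+".npy"));uv,st=redball(cv2.imread(f"pics/{f}.png"))
    for lev in(-.13,-.05):
        r=least_squares(lambda p:proj("wrist",ball(p[0],p[1],lev),P)[0]-uv,[0,.04]);print(k,uv,st,lev,r.x,r.cost)
i=cv2.imread("pics/w4.png")[100:300,200:440];cv2.imwrite("pics/c4.png",cv2.resize(i,None,fx=3,fy=3,interpolation=cv2.INTER_CUBIC))
E
```

```text
w1 [262.1202 241.0233] [253 232  19  18 258] -0.13 [-0.2417  0.0525] 6.462348535570529e-27
w1 [262.1202 241.0233] [253 232  19  18 258] -0.05 [-0.2273  0.0482] 3.6350710512584224e-27
w2 [305.4808 153.277 ] [ 287  135   38   37 1094] -0.13 [-0.3631  0.0522] 1.1713006720721583e-26
w2 [305.4808 153.277 ] [ 287  135   38   37 1094] -0.05 [-0.3568  0.0481] 2.5849394142282115e-26
w4 [308.5367 155.7603] [ 283  130   52   53 2165] -0.13 [0.0167 0.0157] 6.462348535570529e-27
w4 [308.5367 155.7603] [ 283  130   52   53 2165] -0.05 [0.0214 0.0116] 1.308625578453032e-25
```

View pics/c4.png

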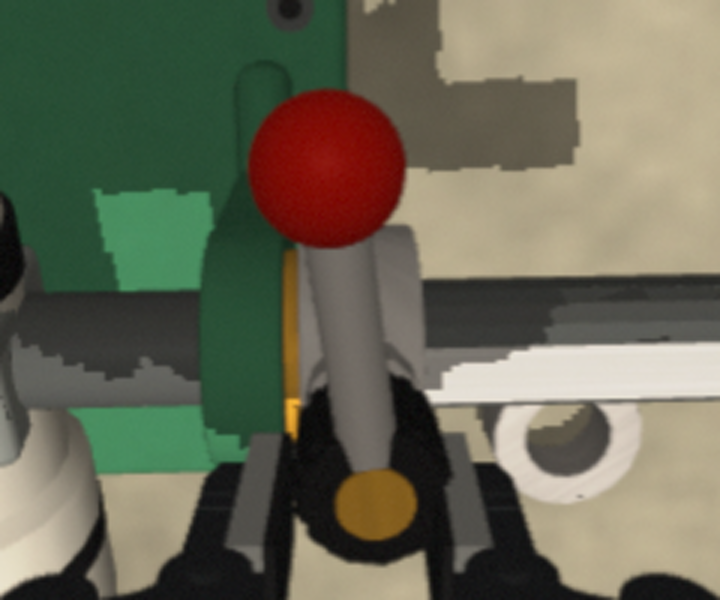

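```bash
python3 - <<'E'
from h import *
from scipy.optimize import least_squares,brentq
for k,uv in(("w1",(252.8,195.2)),("w2",(320,252)),("w4",(325.3,267.7))):
    P=wpose(np.load(k+".npy"))
    for dx in(0,-.0015):
        r=least_squares(lambda p:proj("wrist",C0+[dx,0,0]+p[1]*A+.0625*(np.sin(p[0])*E_+np.array([0,0,np.cos(p[0])])),P)[0]-uv,[0,.04]);print(k,dx,r.x)
P=wpose(np.load("w4.npy"));c,d=ray("wrist",(308.54,155.76),P);print("ball by size",c+d*.010/np.sin(26.25/303.7/1.0), [ball(t,.0175,-.13) for t in(.15,.2,.26)])
# flat from w4
px=lambda u,v:(200+u/3,100+v/3)
obs=[]
for u,vs in((480,(281,351,404)),(600,(277,347,402)),(700,(275,344,400))):
    for kk,v in zip((3,2,1),vs):obs.append((kk,)+tuple(ray("wrist",px(u,v),P)))
def res(p):
    x0,yw,phi=p;a=np.array([-np.sin(yw),np.cos(yw),0]);e=np.array([np.cos(yw),np.sin(yw),0]);c0=np.array([x0,.0,.115]);r=[]
    for k,c,d in obs:
        n=np.cross(a,d);n/=np.linalg.norm(n)
        if n@e<0:n=-n
        if k==3:q=c0-14e-3*n
        else:
            t=phi+(.528 if k==1 else -.528);q=c0+13.89e-3*(np.sin(t)*e+np.array([0,0,np.cos(t)]))
        r.append((q-c)@n*1000)
    return r
f=least_squares(res,[.535,-.11,.2]);print(f.x,np.round(f.fun,2))
E
```

```text
w1 0 [-0.3221  0.0538]
w1 -0.0015 [-0.2941  0.0538]
w2 0 [-0.3481  0.0525]
w2 -0.0015 [-0.3268  0.0526]
w4 0 [0.0399 0.0162]
w4 -0.0015 [0.0646 0.0163]
ball by size [0.4849 0.0144 0.1857] [array([0.4949, 0.0151, 0.1919]), array([0.4987, 0.0146, 0.1938]), array([0.5035, 0.0141, 0.1959])]
[ 0.5351 -0.0988  0.249 ] [-0.08 -0.08  0.13  0.21  0.09 -0.19  0.16  0.16 -0.4 ]
```

Emit:
send_rows --targets "0 0 0 0 140;0 0 0 0 140;5 1 -1 0 140;11 1 -1.5 0 140;11 1 -1.5 0 140;11 1 -1.5 0 255;11 1 -1.5 0 255;11 1 -1.5 0 255;11 1 -1.5 0 255" --newtons 70

```text
time: 15.88
ee_pos: [0.5378, 0.0162, 0.1277]
tcp_rot: [177.5, -0.2, 173.8]
wrist_force: [-1.5, 7.9, 6.4]
opening: 0.0216
grasp_force: 68.5
```

Emit:
send_rows --targets "-2 0 -0.3 0 255;-4 0 -0.3 0 255;-6 0 -0.1 0 255;-8 0 0.1 0 255;-10 0 0.4 0 255;-12 0 0.8 0 255;-13 0 1 0 255;-13 0 1 0 255"

```text
time: 16.88
ee_pos: [0.5486, 0.0152, 0.1265]
tcp_rot: [177.5, -0.4, 173.8]
wrist_force: [-11.4, 9.3, 10.9]
opening: 0.0215
grasp_force: 70.0
```

```bash
cat >> h.py <<'E'
def cap(m):  # brass cap nearest image centre column
    h=cv2.cvtColor(m,cv2.COLOR_BGR2HSV);k=(h[...,0]>10)&(h[...,0]<25)&(h[...,1]>150)&(h[...,2]>60)
    c,l,st,ce=cv2.connectedComponentsWithStats(k.astype(np.uint8))
    return [(st[j,2:].tolist(),ce[j].round(1).tolist()) for j in range(1,c) if st[j,4]>60]
def theta(uv,P,n=.0625):
    from scipy.optimize import least_squares
    return least_squares(lambda p:proj("wrist",C0+p[1]*A+n*(np.sin(p[0])*E_+np.array([0,0,np.cos(p[0])])),P)[0]-uv,[0,.04]).x
E
python3 - <<'E'
from h import *
print(cap(cv2.imread("pics/w4.png")))
o=bot.get_obs();T=tool(o);i=camera("wrist");cv2.imwrite("pics/w5.png",i);np.save("w5.npy",T)
print(o['ee_pos'],redball(i))
for st,c in cap(i):print(st,c,theta(c,wpose(T)))
E
```

```text
[([21, 63, 723], [629.2, 177.6]), ([6, 64, 293], [296.3, 214.1]), ([28, 24, 523], [324.9, 267.7]), ([21, 15, 182], [143.7, 302.0])]
[0.5486 0.0152 0.1265] (array([309.9802, 180.3182]), array([ 284,  154,   53,   54, 2225], dtype=int32))
[21, 63, 719] [629.2, 175.5] [-0.59    0.1651]
[6, 43, 199] [296.1, 223.5] [-0.2658  0.0035]
[27, 21, 452] [323.8, 279.0] [0.1857 0.0159]
[21, 15, 179] [144.0, 299.7] [ 0.3763 -0.0711]
```

Emit:
send_rows --targets "-1.5 0 0.2 0 255;-3 0 0.4 0 255;-3.5 0 0.5 0 255;-3.5 0 0.5 0 255;-3.5 0 0.5 0 160;-3.5 0 0.5 0 120;-3.5 0 0.5 0 120"

```text
time: 17.8
ee_pos: [0.554, 0.0128, 0.1252]
tcp_rot: [177.6, -0.2, 173.7]
wrist_force: [-0.3, 0.3, 0.3]
opening: 0.0454
grasp_force: 0.0
```

```bash
python3 - <<'E'
from h import *
o=bot.get_obs();T=tool(o);i=camera("wrist");cv2.imwrite("pics/w6.png",i);np.save("w6.npy",T)
print(o['time'],o['ee_pos'],o['tcp_rot'],o['q'],redball(i))
for st,c in cap(i):print(st,c,theta(c,wpose(T)))
E
```

```text
17.8 [0.554  0.0128 0.1252] [177.6437  -0.2479 173.6803] [-0.0282  4.626   1.4332 86.7953  2.3693  6.2968] (array([314.378 , 177.1871]), array([ 287,  150,   55,   55, 2368], dtype=int32))
[15, 56, 575] [633.2, 172.4] [-0.5279  0.1604]
[6, 38, 174] [298.9, 218.1] [-0.2304  0.0033]
[28, 21, 449] [327.5, 274.8] [0.2314 0.016 ]
[21, 15, 175] [145.3, 295.1] [ 0.4263 -0.0718]
```

```bash
cat >> h.py <<'E'
def goal(X,T,off=.038):  # shift (mm) in tool axes putting the point `off` behind the TCP at X
    return (T[:3,:3].T@(np.asarray(X)+off*T[:3,2]-T[:3,3]))*1000
E
python3 - <<'E'
from h import *
from scipy.optimize import least_squares
T=np.load("w6.npy");P=wpose(T);uv,_=redball(cv2.imread("pics/w6.png"))
for k in(.2,.23,.25,.27):
    r=least_squares(lambda p:proj("wrist",ball(k,p[0],p[1]),P)[0]-uv,[.016,-.1]);X=ball(k,*r.x)
    print(k,r.x,r.cost,X,goal(X,T))
c,d=ray("wrist",uv,P);print("by size",c+d*.010/np.sin(np.sqrt(2368/np.pi)/303.7))
E
```

```text
0.2 [ 0.0142 -0.0856] 2.0194839173657902e-27 [0.4984 0.0137 0.1939] [ 55.6461  -2.4669 -30.6657]
0.23 [0.0097 0.    ] 22.935906742595538 [0.5006 0.0134 0.195 ] [ 53.4531  -2.4296 -31.7884]
0.25 [0.0097 0.    ] 67.8614870169259 [0.5022 0.0132 0.1957] [ 51.8489  -2.4022 -32.4722]
0.27 [0.0097 0.    ] 136.95734426906114 [0.5038 0.0131 0.1963] [ 50.2315  -2.3732 -33.1237]
by size [0.4989 0.0137 0.1917]
```

Emit:
send_rows --targets "0 0 -30 0 120;0 0 -75 0 140;0 0 -75 0 140;28 -1 -75 0 140;55 -2.4 -75 0 140;55 -2.4 -50 0 140;55 -2.4 -31 0 140;55 -2.4 -31 0 140" --newtons 30

```text
time: 18.85
ee_pos: [0.4979, 0.0154, 0.1545]
tcp_rot: [177.7, -0.4, 173.7]
wrist_force: [-0.5, -0.7, -0.5]
opening: 0.0385
grasp_force: 0.0
```

```bash
python3 - <<'E'
from h import *
o=bot.get_obs();T=tool(o);i=camera("wrist");s=camera("scene");t=camera("top");np.save("w7.npy",T);cv2.imwrite("pics/w7.png",i);cv2.imwrite("pics/s7.png",s)
print(o['time'],o['ee_pos'],o['wrist_force'],redball(i),proj("wrist",[.499,.0137,.1935],wpose(T)))
for st,c in cap(i):print(st,c,theta(c,wpose(T)))
cv2.imwrite("pics/c7.png",np.hstack([cv2.resize(i[100:400,120:520],(400,300)),cv2.resize(s[130:220,280:400],(400,300),interpolation=cv2.INTER_CUBIC)]))
E
```

```text
18.85 [0.4979 0.0154 0.1545] [-0.5362 -0.6605 -0.5235] (array([320.8586, 271.724 ]), array([ 303,  252,   37,   40, 1174], dtype=int32)) [[320.7249 271.5574]]
[14, 32, 282] [629.5, 76.7] [-1.8166  0.2715]
[52, 65, 851] [605.3, 204.7] [-1.0225  0.2035]
[5, 27, 88] [305.9, 247.0] [-0.6212  0.0023]
[22, 15, 246] [329.5, 329.4] [0.2518 0.0161]
```

View pics/c7.png

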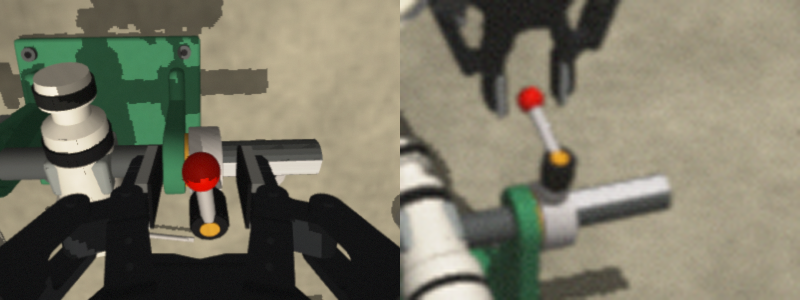

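```bash
python3 - <<'E'
from h import *
T=np.load("w7.npy");P=wpose(T);s=cv2.imread("pics/s7.png")
b=tri(ray("wrist",(320.86,271.72),P),ray("scene",redball(s[:250,280:400])[0]+[280,0]));print("ball",b,redball(s[:250,280:400])[0]+[280,0])
c=tri(ray("wrist",(329.5,329.4),P),ray("scene",(328,177.4)));print("cap",c)
for q in(b[0],c[0]):
    w=q-C0;print("s",w@A,"e",w@E_,"z",w[2],np.arctan2(w@E_,w[2]),np.hypot(w@E_,w[2]))
print("ideal")
X0=ball(.25,.0165,-.13);R0=T[:3,:3]
for lev in np.arange(-.13,3.0,.3):
    X=ball(.25,.0165,lev,.070-.00223*(lev+.13));print(round(lev,2),X,goal(X,T,.041))
E
```

```text
ball (array([0.4994, 0.0141, 0.1933]), [np.float64(0.0003580948851459254), np.float64(0.0003580948851459523)]) [318.7632 158.9211]
cap (array([0.5513, 0.0148, 0.1757]), [np.float64(0.00046994625203897693), np.float64(0.0004699462520390442)])
s 0.010273583951086301 e -0.03595103400655091 z 0.07830593147278293 -0.4304039035750736 0.08616435312796329
s 0.016532725765507333 e 0.01558838573510365 z 0.0607048330879197 0.2513588420683869 0.06267435304858418
ideal
-0.13 [0.5026 0.0132 0.1956] [-4.5975  0.0628 -0.136 ]
0.17 [0.5044 0.0287 0.1949] [-4.7061 15.5588  1.2237]
0.47 [0.5105 0.0428 0.193 ] [-9.2603 30.234   3.6503]
0.77 [0.5204 0.0545 0.1901] [-17.839   42.7749   6.9849]
1.07 [0.5332 0.0626 0.1864] [-29.6615  52.0589  10.9877]
1.37 [0.5477 0.0664 0.1821] [-43.6574  57.2543  15.359 ]
1.67 [0.5625 0.0655 0.1777] [-58.5622  57.8947  19.7664]
1.97 [0.5765 0.0602 0.1733] [-73.0301  53.9204  23.8742]
2.27 [0.5882 0.0508 0.1694] [-85.7543  45.6839  27.3732]
2.57 [0.5967 0.0381 0.1662] [-95.5839  33.9188  30.009 ]
2.87 [0.6011 0.0234 0.1639] [-101.6266   19.6734   31.604 ]
```

```bash
cat >> h.py <<'E'
def arc(l0,l1,step,T,th=.23):
    ls=np.append(np.arange(l0+step,l1-1e-6,step),l1)
    b0=ball(th,0,l0,.07)
    for l in ls:
        d=T[:3,:3].T@(ball(th,0,l,.07-.00223*(l-l0))-b0)*1000
        print("%.2f: %.1f %.1f %.1f %.0f"%(l,*d,np.degrees(l-l0)))
E
python3 -c "
from h import *
arc(-.12,.88,.1,tool())"
```

```text
-0.02: 0.4 5.2 0.4 6
0.08: 0.3 10.4 0.8 11
0.18: -0.3 15.5 1.4 17
0.28: -1.4 20.5 2.1 23
0.38: -2.9 25.4 2.9 29
0.48: -5.0 30.1 3.8 34
0.58: -7.5 34.6 4.8 40
0.68: -10.4 38.7 5.9 46
0.78: -13.7 42.6 7.0 52
0.88: -17.4 46.0 8.2 57
```

Emit:
send_rows --targets "0 -1.5 3 0 140;0 -1.5 3 0 255;0 -1.5 3 0 255;0 -1.5 3 0 255;0 -1.5 3 0 255" --newtons 30

```text
time: 19.62
ee_pos: [0.4989, 0.0145, 0.1536]
tcp_rot: [177.6, -0.2, 173.7]
wrist_force: [-0.7, 5.3, 3.8]
opening: 0.0176
grasp_force: 29.3
```

Emit:
send_rows --targets "0.4 5.2 0.4 6 255;0.3 10.4 0.8 11 255;-0.3 15.5 1.4 17 255;-1.4 20.5 2.1 23 255;-2.9 25.4 2.9 29 255;-5 30.1 3.8 34 255;-5 30.1 3.8 34 255"

```text
time: 20.5
ee_pos: [0.5062, 0.0434, 0.1515]
tcp_rot: [178.3, -1.5, 139.7]
wrist_force: [-7.0, 0.7, 10.0]
opening: 0.0174
grasp_force: 30.0
```

```bash
cat >> h.py <<'E'
def status(tag):
    o=bot.get_obs();T=tool(o);i=camera("wrist");s=camera("scene");np.save(tag+".npy",T);P=wpose(T)
    print(o['time'],o['ee_pos'],o['tcp_rot'],'q6',o['q'][5],'F',o['wrist_force'],'M',o['torque'],'grip',o['opening'],o['grasp_force'])
    print('ball w',redball(i)[0],'nominal held',T[:3,3]-.041*T[:3,2])
    cs=cap(s[150:200,300:350]);print('scene cap',[(a,[c[0]+300,c[1]+150]) for a,c in cs])
    for st,c in cap(i):
        x=theta(c,P)
        if abs(x[0])<.9 and -.02<x[1]<.06:print('cap',st,c,x)
    return o,T,i,s
E
python3 -c "
from h import *
o,T,i,s=status('w8');arc(.48,1.48,.1,T)"
```

```text
20.5 [0.5062 0.0434 0.1515] [178.2613  -1.548  139.6523] q6 43.82236408026654 F [-7.0251  0.6832  9.9754] M [0.105  1.5933 0.0722] grip 0.017353133827980028 30.00044345855713
ball w [319.1874 270.5538] nominal held [0.5062 0.0417 0.1924]
scene cap []
cap [22, 16, 265] [331.8, 331.7] [0.2207 0.0153]
cap [10, 12, 98] [314.2, 352.7] [ 0.3693 -0.0036]
0.58: 0.4 5.1 1.0 6
0.68: 0.3 10.2 2.1 11
0.78: -0.3 15.2 3.2 17
0.88: -1.4 20.2 4.4 23
0.98: -3.0 24.9 5.7 29
1.08: -5.1 29.5 7.0 34
1.18: -7.6 33.9 8.3 40
1.28: -10.6 37.9 9.7 46
1.38: -13.9 41.6 11.1 52
1.48: -17.7 45.0 12.5 57
```

Emit:
send_rows --targets "0.4 5.1 -0.5 6 255;0.3 10.2 0.1 11 255;-0.3 15.2 1.2 17 255;-1.4 20.2 2.4 23 255;-3 24.9 3.7 29 255;-5.1 29.5 5 34 255;-5.1 29.5 5 34 255"

```text
time: 21.48
ee_pos: [0.5294, 0.0635, 0.147]
tcp_rot: [179.4, -2.3, 105.7]
wrist_force: [-6.1, 4.9, 7.0]
opening: 0.0181
grasp_force: 29.7
```

```bash
python3 -c "
from h import *
o,T,i,s=status('w9');arc(1.08,2.08,.1,T)"
```

```text
21.475 [0.5294 0.0635 0.147 ] [179.394   -2.3447 105.6567] q6 79.76182519838886 F [-6.1131  4.9088  7.0098] M [0.9281 1.112  0.0475] grip 0.018069660700354102 29.742861092090607
ball w [317.4965 268.38  ] nominal held [0.5295 0.0617 0.1879]
scene cap []
cap [21, 18, 295] [331.1, 336.6] [0.2012 0.016 ]
1.18: 0.3 5.0 1.4 6
1.28: 0.1 10.0 2.7 11
1.38: -0.6 15.0 4.1 17
1.48: -1.8 19.8 5.5 23
1.58: -3.5 24.6 6.9 29
1.68: -5.7 29.1 8.3 34
1.78: -8.4 33.3 9.6 40
1.88: -11.5 37.3 10.9 46
1.98: -15.0 41.0 12.1 52
2.08: -18.8 44.3 13.2 57
```

Emit:
send_rows --targets "0.3 5 0.4 6 255;0.1 10 1.5 11 255;-0.6 15 2.9 17 255;-1.8 19.8 4.3 23 255;-3.5 24.6 5.7 29 255;-5.7 29.1 7.1 34 255;-5.7 29.1 7.1 34 255"

```text
time: 22.45
ee_pos: [0.5592, 0.0662, 0.1393]
tcp_rot: [-179.2, -2.3, 71.6]
wrist_force: [-2.2, 6.4, 3.1]
opening: 0.0175
grasp_force: 29.7
```

```bash
python3 -c "
from h import *
o,T,i,s=status('w10')
for st,c in cap(i):
    print([theta(c,wpose(T),n) for n in(.0585,.06)])
arc(1.68,2.68,.1,T)"
```

```text
22.45 [0.5592 0.0662 0.1393] [-179.173    -2.2866   71.632 ] q6 113.74279228608957 F [-2.2223  6.3824  3.1203] M [ 1.0944  0.6317 -0.0058] grip 0.017509468399927477 29.714989364147186
ball w [316.9175 265.7724] nominal held [0.5592 0.0645 0.1803]
scene cap []
cap [22, 21, 344] [334.7, 342.4] [0.238  0.0171]
[array([ 1.4479, -0.0168]), array([ 1.4402, -0.0162])]
[array([0.245 , 0.0137]), array([0.2422, 0.015 ])]
1.78: 0.2 5.0 1.3 6
1.88: -0.2 10.1 2.6 11
1.98: -1.0 15.0 3.8 17
2.08: -2.4 19.9 5.0 23
2.18: -4.2 24.7 6.1 29
2.28: -6.5 29.2 7.1 34
2.38: -9.3 33.5 8.0 40
2.48: -12.5 37.6 8.8 46
2.58: -16.1 41.3 9.5 52
2.68: -20.0 44.6 10.1 57
```

Emit:
send_rows --targets "0.2 5 1.2 6 255;-0.2 10.1 2.5 11 255;-1 15 3.7 17 255;-1 15 3.7 17 255"

```text
time: 23.05
ee_pos: [0.5726, 0.0614, 0.1354]
tcp_rot: [-178.4, -2.0, 54.6]
wrist_force: [-5.9, 10.0, 3.0]
opening: 0.0175
grasp_force: 30.0
```

```bash
cat >> h.py <<'E'
def tang(lev,th=.25,o=None):  # force exerted on the ball along turn direction, radial outward, along screw; torque
    o=o or bot.get_obs();F=-np.array(o['wrist_force'])+np.array([-.6,-.2,0.])*1
    N=np.sin(th)*E_+np.array([0,0,np.cos(th)]);t=np.cos(th)*E_-np.array([0,0,np.sin(th)])
    u=np.sin(lev)*t+np.cos(lev)*A;r=-np.cos(lev)*t+np.sin(lev)*A
    print('tang',F@u,'rad',F@r,'N',F@N,'torque',F@u*.052,'e,a',F@E_,F@A)
E
python3 -c "
from h import *
o,T,i,s=status('w11');tang(1.96,o=o)
for st,c in cap(i):
    print([theta(c,wpose(T),n) for n in(.058,)])
arc(1.98,2.98,.1,T)"
```

```text
23.05 [0.5726 0.0614 0.1354] [-178.4416   -1.9854   54.6302] q6 130.0825052476478 F [-5.9449 10.0269  2.9962] M [ 1.901   1.0651 -0.0568] grip 0.017511677731058068 29.983693063259125
ball w [315.608  263.6515] nominal held [0.5727 0.0596 0.1763]
scene cap []
cap [21, 20, 342] [336.2, 345.0] [0.2541 0.0173]
tang 10.076984168008615 rad -6.2336976131039945 N -1.3156690097342534 torque 0.5240031767364479 e,a 6.4161466158985645 -9.591218275046684
[array([-0.9469,  0.2402])]
[array([ 1.6326, -0.0537])]
[array([0.2443, 0.0139])]
2.08: 0.1 5.1 1.1 6
2.18: -0.3 10.1 2.2 11
2.28: -1.1 15.2 3.2 17
2.38: -2.5 20.1 4.1 23
2.48: -4.4 24.9 4.9 29
2.58: -6.8 29.5 5.6 34
2.68: -9.6 33.8 6.2 40
2.78: -12.8 37.9 6.6 46
2.88: -16.4 41.6 7.0 52
2.98: -20.4 45.0 7.2 57
```

Emit:
send_rows --targets "0 0 0 0 186;0 0 0 0 186;0 0 0 0 186;0 0 0 0 186"

```text
time: 23.65
ee_pos: [0.5729, 0.0606, 0.1352]
tcp_rot: [-178.5, -1.9, 54.7]
wrist_force: [-2.2, 5.7, 1.0]
opening: 0.0232
grasp_force: 2.5
```

```bash
python3 -c "
from h import *
o,T,i,s=status('w12');tang(1.96,o=o)
print(T[:3,:3].T@[0,0,1])"
```

```text
23.65 [0.5729 0.0606 0.1352] [-178.5406   -1.9285   54.6857] q6 129.99952814580254 F [-2.2047  5.7113  0.9687] M [1.0426 0.4547 0.0036] grip 0.023205950411936908 2.475331574678421
ball w [312.8912 262.9277] nominal held [0.573  0.0588 0.1761]
scene cap []
cap [23, 21, 350] [335.1, 344.3] [0.2566 0.0173]
tang 4.387411553412928 rad -4.3655407407000215 N -0.3862476805947492 torque 0.22814540077747225 e,a 2.2325160223894223 -5.703859644560247
[ 0.0337 -0.0255 -0.9991]
```

Emit:
send_rows --targets "0.8 0 -0.5 0 186;0.8 1 -0.5 1 186;0.8 2 -0.3 2 186;0.8 2 -0.3 2 186"

```text
time: 24.25
ee_pos: [0.5739, 0.06, 0.135]
tcp_rot: [-178.4, -1.8, 52.7]
wrist_force: [-7.8, 5.6, -0.1]
opening: 0.0232
grasp_force: 4.8
```

```bash
python3 -c "
from h import *
o,T,i,s=status('w13');tang(2.0,o=o)"
```

```text
24.25 [0.5739 0.06   0.135 ] [-178.3548   -1.7833   52.6524] q6 131.95373782299373 F [-7.8262  5.5839 -0.0767] M [0.995  1.6299 0.1032] grip 0.023171141005165173 4.830965995788574
ball w [311.1104 263.4495] nominal held [0.5741 0.0582 0.1759]
scene cap []
cap [23, 21, 351] [335.8, 344.1] [0.2569 0.0174]
tang 8.930207077169092 rad -1.3801604966778886 N 2.0059247563281506 torque 0.46437076801279276 e,a 7.807555952772055 -4.971253813110479
```

Emit:
send_rows --targets "0 0.8 0 0.5 186;0 1.6 0 1 186"

```text
time: 24.6
ee_pos: [0.575, 0.0592, 0.1349]
tcp_rot: [-178.3, -1.8, 51.7]
wrist_force: [-9.0, 6.6, -0.8]
opening: 0.0232
grasp_force: 5.6
```

```bash
python3 -c "
from h import *
o,T,i,s=status('w14');tang(2.0,o=o);tang(2.0)"
```

```text
24.6 [0.575  0.0592 0.1349] [-178.2939   -1.7553   51.6648] q6 132.84977393482777 F [-9.0302  6.6301 -0.7568] M [1.2948 1.734  0.0918] grip 0.023175003992317117 5.583558529615402
ball w [310.6187 263.1801] nominal held [0.5752 0.0575 0.1758]
scene cap []
cap [22, 21, 342] [334.8, 344.0] [0.2568 0.0174]
tang 10.309995766115843 rad -1.7498693388491553 N 2.9889069158524184 torque 0.5361197798380238 e,a 9.117314026026262 -5.8816238099802325
tang 9.767791649088533 rad -2.7772290106254203 N 3.8216893337558777 torque 0.5079251657526037 e,a 8.431408304273278 -6.590162787887117
```

Emit:
send_rows --targets "0 0.7 0 0.5 186;0 1.4 0 1 186"

```text
time: 24.95
ee_pos: [0.576, 0.0586, 0.1347]
tcp_rot: [-178.2, -1.7, 50.7]
wrist_force: [-9.7, 7.8, -1.9]
opening: 0.0227
grasp_force: 5.9
```

```bash
python3 -c "
from h import *
o=bot.get_obs();print(o['ee_pos']);tang(2.03,o=o)
camera('scene');camera('scene');tang(2.03)"
```

```text
[0.576  0.0586 0.1347]
tang 11.274899600460913 rad -2.1912597285938284 N 4.260437569572832 torque 0.5862947792239674 e,a 9.905687113038844 -6.961681337165545
tang 10.776964771745067 rad -3.022256910196821 N 3.4351713289895067 torque 0.5604021681307435 e,a 8.912161160284803 -7.485890128789761
```

Emit:
send_rows --targets "0 -2 0 0 150;0 -2 0 0 110;0 -2 0 0 110;0 -2 -15 0 110;0 -2 -45 0 110;0 -2 -90 0 110;0 -2 -120 0 110;0 -2 -120 0 110"

```text
time: 26.05
ee_pos: [0.5774, 0.0539, 0.2594]
tcp_rot: [-178.7, -2.0, 50.7]
wrist_force: [0.9, 0.1, -0.3]
opening: 0.0489
grasp_force: 0.0
```

```bash
python3 -c "
from h import *
o,T,i,s=status('w15');P=wpose(T)
b=redball(s[:250,280:400])[0]+[280,0];w=redball(i)[0];print(b,w)
B=tri(ray('wrist',w,P),ray('scene',b));print('ball',B)
for st,c in cap(s[140:220,290:380]):
    sc=np.array(c)+[290,140]
    for st2,c2 in cap(i):
        X=tri(ray('wrist',c2,P),ray('scene',sc))
        if max(X[1])<.003:
            v=X[0]-C0;print(st,st2,c2,sc,X,'s',v@A,'th',np.arctan2(v@E_,v[2]),np.hypot(v@E_,v[2]))
"
```

```text
26.05 [0.5774 0.0539 0.2594] [-178.719    -2.0476   50.6575] q6 133.3672846340641 F [ 0.9067  0.1407 -0.2789] M [-0.0408 -0.0325  0.0193] grip 0.04890234506944063 0.0
ball w [309.6896 193.6566] nominal held [0.5771 0.0522 0.3003]
scene cap []
cap [13, 12, 126] [327.0, 244.6] [0.2503 0.0166]
[350.1905 178.0952] [309.6896 193.6566]
ball (array([0.5702, 0.0631, 0.1735]), [np.float64(0.0008121880489061564), np.float64(0.0008121880489059458)])
```

```bash
python3 -c "
from h import *
print(ticket.job_done())"
```

```text
the job is handed in; nothing more can be done
None
```

I handed the job in with the collar home against the bush, its screw facing the flat (about 0.25 rad against the flat's 0.25–0.26) and tightened to about 0.55–0.6 N m, possibly slightly over, and the arm clear; I didn't separately check that the telescope's tilt and the other objects hadn't moved.

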